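# Seat the shaker's adapter plate on its pins

## Robot

A 7-joint arm with a two-finger parallel gripper is mounted at the origin on the work surface. World frame = base frame: x ahead of the robot, y to its left, z up, the work surface at z = 0. Lengths are in m, angles in rad, forces in N, time in s.
With the tool pointing down it reaches from about 0.4 to 0.85 m from the base axis. Payload 4.5 kg.
Tool frame: the origin (TCP) lies where the fingers leave the gripper's body, on its centre line; the fingertips stand 73 mm ahead of it and the grasp point (between the pads) lies 54 mm ahead of it (r.tip_reach is the distance from the TCP to the fingertips, in m); z points along the fingers, y is the direction in which the jaws open and shut (so a half turn about z gives the same grasp; the last joint's range is limited). The gripper opens to 85 mm and grips with 20 to 120 N. Pads are 22 mm wide; open, the fingers measure 114 mm over their backs; the gripper's body (76 mm by 85 mm) begins 54 mm behind the grasp point. The pads swing forward as they close: fully open they stand 13 mm farther back than shut.
Start: joints at [1.212, 0.689, -0.195, 1.565, 0.157, 0.902, -0.215], TCP at [0.239, -0.577, 0.304] pointing down, gripper open.
Joint ranges: [-3.01, 3.01], [-0.46, 2.08], [-1.47, 1.51], [0.13, 2.56], [-1, 4.14], [0.04, 2.09], [-2.66, 2.66]. Speed limits (rad/s): [2.57, 2.57, 3.14, 3.14, 3.14, 3.14, 3.14].

## Interface

Orientations are given as a rotation vector (axis times angle).
In Python, from workcell import r gives the robot as it stands. The module is installed in compiled form; this text tells all that it offers.
- The arm moves only by the shell command python3 -m pendant 'ROWS'. ROWS is JSON, a list of rows, each an object with "jaw": the finger opening in cm, from 0 to 8.54; "travel": the shift along the world's x, y, z in cm, a list of three; "spin": the turn about the world's z in degrees. In form: [{"jaw": jaw, "travel": [tx, ty, tz], "spin": spin}, ...]. A call has 1 to 20 rows; each row is the pose to reach, as a shift and turn from the pose measured when the call began; what a row does not reach only later rows make up. A row lasts 1/12 s, in which the tool goes at most 41.7 mm and 7.16 degrees, less where a joint would pass 70% of its speed; a pose out of reach is approached as far as the arm can. A call with a gripper value outside its range is refused whole. The fingers move at their own pace and stop on an object; the grip force is fixed at half the most. Time passes only in rows, so rows that repeat a pose let the fingers close. It gives the time, the measured TCP pose, the force and the opening at its end, in the units of the state.
- r.read_state(): the state, without advancing time (a new reading comes with each control period).
- r.grab_frame(name): name is "scene" or "side" or "wrist"; returns a dict with "pixels" (384x512x3 uint8, red, green, blue), "range_z" (384x512 float32, m along the optical axis (not along the pixel's ray), 0 where there is no reading), "mtx" (3x3 intrinsics, pixels), "position" and "rotation" of the camera in the world. Camera axes: x right, y up, looking along -z (the intrinsics and any distortion apply to the point x, -y, -z); pixel columns grow to the right and rows downward; lengths in m; the calibration is good to about 2 mm. A picture is of the moment at which its call begins.
- r.hand_in(): hands the job in, once; it reports no verdict.
Trained networks look in the newest picture that a camera, given by its name, has taken for a name from the list of things; names that differ only in an ending like _2 or _b are one class to them, and where a whole thing is asked for, a point or a joint stands for the part that bears it (a point fixed in the world has none). Each returns a list of dicts, best first, with "p" (0 to 1); they miss things now and then, are a little off and sometimes report something else, mostly with a low value. They report only what shows in the picture. A call takes as long as a camera call. They do not tell look-alikes from the thing itself.
- r.recognise(camera, query): "xyz" ([x, y, z] in m, in world coordinates, good to about 4 mm: the middle of the surface that is visible of it).
- r.cut_out(camera, query): "region" (384x512 bool, what is visible of it).
The state is a dict: "time": time; "joint_pos": joint angles; "joint_velocities": joint speeds; "effort": joint torques, N m; "position": TCP position; "ee_rot": TCP orientation; "wrist_force": force on the tool from outside, world axes, zero at the start; "moment": the same for the moment, N m; "gripper_width": finger opening in m.
Only numpy, scipy, OpenCV 4.12 (cv2) and the standard library are available. Lean on these libraries where they do the work, as an engineer would, in place of code of your own. Each camera call takes 0.05 s, during which the arm holds its last target.

## Task

Nudge the loose aluminium plate on the shaker with your fingertips, square up to the steel fence along the far side and to the robot's left along it, until its two holes drop over the two locating pins and it lies flat on the lower deck, flush with the loading ledge. Only push it, never pick it up or tip it, and leave the other things on the bench where they are.

Things in the scene. Friction and masses are not known exactly. Their poses are not given: they have to be found in the camera images.
- shaker: laboratory shaker base fixed to the bench: white housing 205 x 310 mm. Origin: on the bench (z=0) midway between the pins; x points away from the robot to the fence, y to the robot's left, z up (yawed up to 0.3 rad). Housing spans x -105..+100, y -190..+120 mm. Lower deck: flat, top at z=45 mm, from y=-72 mm leftwards. Panel window, keys and knob are on the robot's side
- ledge_edge (a point): point on the left edge of the raised loading ledge (shaker x=0, y=-72 mm, z=53 mm): flat top, 8 mm above the deck, from y=-183 to y=-72 mm and x=-102 to +76 mm; here it steps down to the deck
- fence (a point): point on the face of the fence (shaker x=75.7 mm, y=0, z=53 mm), a steel bar 12 mm thick along the far side from y=-183 to +57 mm, its face parallel to shaker y, its top at z=65 mm. A plate pushed at one point while askew tends to turn, or to wedge its corner on the fence: two fingertips spread along an edge square it
- plate: loose flat aluminium plate 150 (its x) x 120 (its y) x 8 mm, 0.28 to 0.5 kg, rubber pad 56 x 70 x 2 mm on its middle, two 12 mm through holes at x=-45 and +45, y=+10 mm. Origin: centre of its underside. Starts level, right part on the ledge, left part on the pin tops (underside z=53 mm), 18 to 36 mm right of home, 6 to 20 mm from the fence, turned up to 0.1 rad
- home (a point): where the plate's origin is when home (shaker x=0, y=-10, z=45 mm), plate axes then parallel to the shaker's. Against the fence it sits 0.7 mm farther in x; the holes have 2 mm play about the pins. At home the right edge clears the ledge by 2 mm and the top is level with the ledge
- pin_near (a point): centre of the bevelled top of the pin nearer the robot: 8 mm diameter, 8 mm tall on the deck, at shaker x=-45, y=0, z=53 mm
- pin_far (a point): centre of the bevelled top of the farther pin: 8 mm diameter, 8 mm tall on the deck, at shaker x=+45, y=0, z=53 mm
- hole_near (a point): centre of the plate's hole nearer the robot, at the plate's underside
- hole_far (a point): centre of the plate's farther hole, at the plate's underside
- vial: bystander: small capped amber glass jar, 26 mm across, 45 mm tall, standing on the shaker's lower deck at the left end, beyond the plate's home place. Origin: centre of its underside
- beaker: bystander: open glass beaker, 68 mm across, 90 mm tall, on the bench just left of the shaker. Origin: centre of its underside
- dish: bystander: flat clear round dish, 90 mm across, 15 mm high, on the bench on the robot's side of the shaker. Origin: centre of its underside
- tipbox: bystander: pale blue lidded box 87 x 122 x 63 mm, on the bench to the right. Origin: centre of its underside
- bottle: bystander: glass bottle with blue cap, 68 mm across, 150 mm tall, on the bench at the far left. Origin: centre of its underside
- spatula: bystander: steel spatula 190 mm long, lying on the bench at the left
- weight: bystander: small steel balance weight with a neck, 32 mm across, 48 mm tall, on the bench to the right. Origin: centre of its underside
Not all that is in view belongs to the job. What is meant by the plate is not purple or red, and is the smaller of those in its own colour.

How it is judged:
At the end, for the whole second after the job is handed in: Each hole's centre is within 3.5 mm (horizontally) of its pin, the plate's underside is down on the deck (within 1.8 mm), level within 0.025 rad and at rest (horizontal distance between hole_near and pin_near below 0.0035 m and horizontal distance between hole_far and pin_far below 0.0035 m and z of plate in the frame of shaker below 0.0468 m and angle between plate's own z axis and vertical below 0.025 rad and linear speed of plate below 0.01 m/s); the robot touches nothing.
It fails at once if the plate is lifted: its middle rises more than 12 mm above its resting height on the ledge (z of plate in the frame of shaker above 0.065 m).
It fails at once if the plate is tipped more than 0.2 rad (angle between plate's own z axis and vertical above 0.2 rad).
It fails at once if a bystander is shoved more than 25 mm (distance of any of vial, beaker, dish, tipbox, bottle, spatula, weight from where it was at the start of the episode above 0.025 m).
It fails at once if a standing bystander is tipped over (angle between any of vial, beaker, dish, tipbox, bottle, weight's own z axis and vertical above 0.5 rad).
It also fails if it takes over 61 s, if anything falls off the work surface, if the arm or the gripper's body presses on something with over 40 N, if the wrist force passes 120 N, or if a joint passes its speed limit or range.

## Working session

There is one attempt and no reset: what is moved stays moved. The work goes in short steps, Python scripts to look and compute and a shell command to move; the robot and the scene stay as the last step left them, time stands still between calls to the robot, and variables do not carry over. Pictures are saved under pics/ and viewed, and the job is handed in when it is done.

```bash
mkdir -p pics
cat > h.py <<'E'
import numpy as np, cv2
from workcell import r
def save(f,name,crop=None,scale=1):
    im=f["pixels"][:,:,::-1]
    if crop: 
        a,b,c,d=crop; im=im[b:d,a:c]
    if scale!=1: im=cv2.resize(im,None,fx=scale,fy=scale,interpolation=cv2.INTER_CUBIC)
    cv2.imwrite("pics/"+name,im)
def cloud(f):
    z=f["range_z"]; K=f["mtx"]; v,u=np.indices(z.shape)
    x=(u-K[0,2])/K[0,0]*z; y=(v-K[1,2])/K[1,1]*z
    p=np.stack([x,-y,-z],-1); R=np.array(f["rotation"])
    if R.shape!=(3,3): R=cv2.Rodrigues(R)[0]
    return p@R.T+np.array(f["position"])
def proj(f,P):
    R=np.array(f["rotation"]); 
    if R.shape!=(3,3): R=cv2.Rodrigues(R)[0]
    q=(np.atleast_2d(P)-np.array(f["position"]))@R; K=f["mtx"]
    return np.stack([K[0,0]*q[:,0]/-q[:,2]+K[0,2],K[1,1]*-q[:,1]/-q[:,2]+K[1,2]],-1)
E
python3 - <<'E'
from h import *
for c in ["scene","side","wrist"]:
    f=r.grab_frame(c); save(f,c+"0.png")
    print(c,f["position"],np.array(f["rotation"]).shape,f["mtx"].tolist(), [k for k in f])
    for q in ["plate","shaker","pin_near","pin_far","hole_near","hole_far","fence","ledge_edge","vial"]:
        print(q,[(np.round(d["xyz"],4).tolist(),round(d["p"],2)) for d in r.recognise(c,q)][:4])
print(r.read_state())
E
```

```text
scene [ 1.48574842 -0.12804411  0.73147824] (3,) [[411.6375953268361, 0.0, 258.54999374309017], [0.0, 411.6375953268361, 199.27556004299103], [0.0, 0.0, 1.0]] ['pixels', 'range_z', 'mtx', 'position', 'rotation']
plate [([0.4095, 0.2765, 0.0085], 0.97), ([0.2546, -0.2746, 0.0071], 0.94), ([0.5769, -0.0384, 0.0628], 0.79), ([0.4133, -0.586, 0.0114], 0.74)]
shaker [([0.6397, -0.0531, 0.0385], 0.72), ([0.5863, 0.172, 0.0617], 0.71)]
pin_near [([0.6405, -0.0577, 0.0452], 0.96)]
pin_far [([0.6422, -0.059, 0.0498], 0.87), ([0.4073, 0.4264, 0.0016], 0.72)]
hole_near [([0.5802, -0.0326, 0.0609], 0.84), ([0.4117, 0.2782, 0.0107], 0.65), ([0.4035, -0.579, 0.0119], 0.63), ([0.2529, -0.2755, 0.0107], 0.56)]
hole_far [([0.4136, -0.5819, 0.013], 0.87), ([0.407, 0.2743, 0.0081], 0.67), ([0.2561, -0.277, 0.0053], 0.66), ([0.5783, -0.0282, 0.0614], 0.58)]
fence [([0.6399, -0.0604, 0.0459], 0.63)]
ledge_edge [([0.6412, -0.0526, 0.0449], 0.83)]
vial [([0.3834, 0.0695, 0.0136], 0.56), ([0.5929, 0.1034, 0.0728], 0.52)]
side [0.02021517 0.84104214 1.28565924] (3,) [[415.8375901731371, 0.0, 251.657850565173
[... 1484 characters left out ...]
os': array([ 1.21182655,  0.68911664, -0.19457251,  1.56530302,  0.15732862,
        0.90254333, -0.21508661]), 'joint_velocities': array([ 2.37838315e-03, -2.24401023e-04, -6.26122904e-04,  5.23540367e-05,
       -4.80576569e-04, -8.61950029e-04, -3.35812816e-04]), 'effort': array([ 5.28180171e-04, -5.39541399e+01, -1.26671411e+00, -1.58877021e+01,
        9.96662246e-03,  1.48138024e-03, -1.74736940e-06]), 'position': array([ 0.23922276, -0.57741263,  0.30390482]), 'ee_rot': array([ 3.08117189e+00,  6.13048703e-01, -5.12874284e-05]), 'wrist_force': array([-0.40756515, -0.73725179,  0.07550997]), 'moment': array([-0.01803822, -0.00338149,  0.00678038]), 'gripper_width': 0.08544204673014563}
```

View pics/scene0.png

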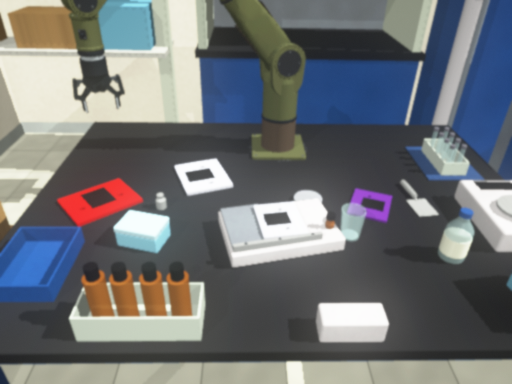

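View pics/side0.png

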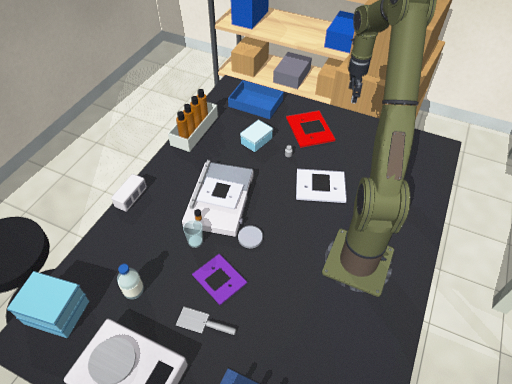

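View pics/wrist0.png

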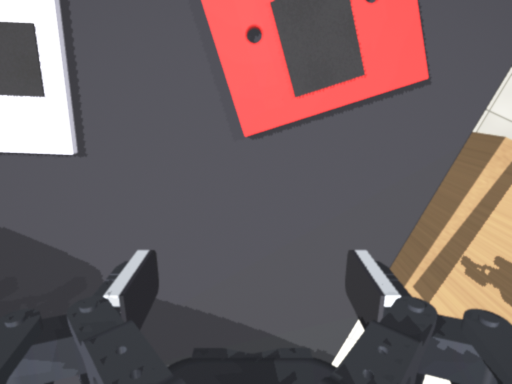

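Candidates: the red plate (scene 100,200), the purple one (372,204), a white one lying on the bench (203,177) and a white/silver one on the shaker (284,218). The one on the shaker should be the one: it isn't purple or red, and it looks like the smaller of the two white ones. I'll confirm with a crop and measurement.

Run:
```python
from h import *
f=r.grab_frame("side"); save(f,"side1.png",(170,150,350,250),4)
C=cloud(f)
for d in r.cut_out("side","plate")[:4]:
    m=d["region"]; P=C[m&(f["range_z"]>0)]
    rc=cv2.minAreaRect((P[:,:2]*1000).astype(np.float32)); print(round(d["p"],2),rc,np.percentile(P[:,2],[10,50,90]))
m=(C[...,0]>.4)&(C[...,0]<.75)&(C[...,1]>-.25)&(C[...,1]<.2)&(C[...,2]>.03)&(C[...,2]<.07)
P=C[m]; print(cv2.minAreaRect((P[:,:2]*1000).astype(np.float32)))
```

```text
0.77 ((237.19662475585938, -272.4482421875), (198.20083618164062, 174.8971710205078), 19.313844680786133) [0.00306984 0.00792826 0.01201078]
0.74 ((393.04888916015625, -576.078125), (170.9547119140625, 215.42784118652344), 40.06226348876953) [0.00285523 0.00807437 0.01257694]
0.66 ((410.1553649902344, 272.91973876953125), (123.3167724609375, 152.95596313476562), 67.31266784667969) [0.00287231 0.00669324 0.01038605]
0.64 ((563.3656005859375, -31.729331970214844), (148.92919921875, 134.1773681640625), 11.097675323486328) [0.05440497 0.05895776 0.06291245]
((557.5716552734375, 7.695556640625), (217.63916015625, 380.88775634765625), 13.189518928527832)
```

```bash
python3 -m pendant '[{"jaw":8.5,"travel":[2,4,4],"spin":-5},{"jaw":8.5,"travel":[4,8,4],"spin":-10},{"jaw":8.5,"travel":[6,12,4],"spin":-15},{"jaw":8.5,"travel":[8,16,4],"spin":-22},{"jaw":8.5,"travel":[10,20,4],"spin":-22},{"jaw":8.5,"travel":[12,24,4],"spin":-22},{"jaw":8.5,"travel":[14,28,4],"spin":-22},{"jaw":8.5,"travel":[16,32,4],"spin":-22},{"jaw":8.5,"travel":[18,36,4],"spin":-22},{"jaw":8.5,"travel":[20,40,4],"spin":-22},{"jaw":8.5,"travel":[22,44,4],"spin":-22},{"jaw":8.5,"travel":[23,48,4],"spin":-22},{"jaw":8.5,"travel":[24,52,4],"spin":-22},{"jaw":8.5,"travel":[24,54,4],"spin":-22},{"jaw":8.5,"travel":[24,54,4],"spin":-22}]'
```

```text
time: 2.85
position: [0.4804, -0.0314, 0.3442]
ee_rot: [-3.138, -0.025, -0.003]
wrist_force: [0.2, -0.1, 0.4]
gripper_width: 0.0849
```

View pics/side1.png

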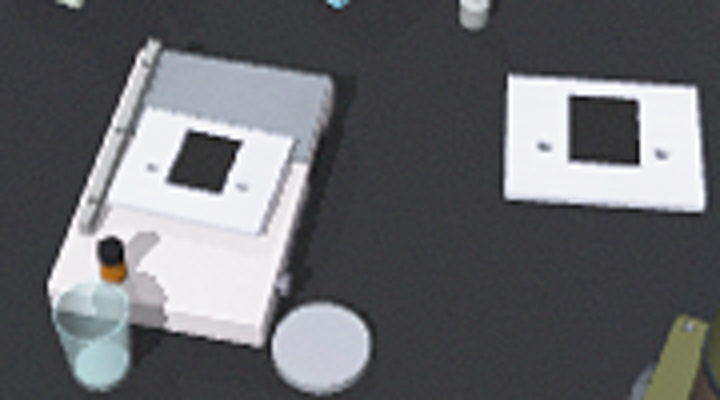

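The crop shows the plate on the shaker (crop 205,165) with holes at (152,168) and (243,187), and the fence running from (150,45) to (92,225). It measures about 149 x 125 mm against 198 x 175 mm for the white bench plate at (605,140), so the shaker plate is the one. Now the wrist view.

Run:
```python
from h import *
f=r.grab_frame("wrist"); save(f,"w1.png",None,1.5); np.savez("w1.npz",**f)
for q in ["plate","pin_near","pin_far","hole_near","hole_far","fence","ledge_edge","vial","shaker"]:
    print(q,[(np.round(d["xyz"],4).tolist(),round(d["p"],2)) for d in r.recognise("wrist",q)][:3])
C=cloud(f)
for d in r.cut_out("wrist","plate")[:2]:
    m=d["region"]; P=C[m]; print(cv2.minAreaRect((P[:,:2]*1000).astype(np.float32)),np.median(P[:,2]))
    cs,_=cv2.findContours(m.astype(np.uint8),0,1); print(cv2.boundingRect(max(cs,key=cv2.contourArea)))
```

```text
plate [([0.4171, 0.2557, 0.0068], 0.88), ([0.5672, -0.0329, 0.0591], 0.75), ([0.3037, -0.2946, 0.0086], 0.63)]
pin_near [([0.5645, 0.0015, 0.0434], 0.71)]
pin_far [([0.5716, -0.0031, 0.0461], 0.62)]
hole_near [([0.5657, -0.0316, 0.0613], 0.95), ([0.3067, -0.2998, 0.0093], 0.83), ([0.4153, 0.2578, 0.0091], 0.81)]
hole_far [([0.4133, 0.2603, 0.0079], 0.64), ([0.3088, -0.2957, 0.0155], 0.61), ([0.57, -0.0362, 0.0597], 0.55)]
fence [([0.5637, 0.0012, 0.0446], 0.92)]
ledge_edge [([0.563, -0.0004, 0.0426], 0.93)]
vial [([0.5787, 0.1004, 0.0848], 0.69)]
shaker [([0.5639, 0.0015, 0.0496], 0.9)]
((486.7189025878906, 179.51454162597656), (171.27325439453125, 407.5260009765625), 40.614315032958984) 0.008781654314040543
(0, 136, 89, 131)
((415.141357421875, -204.9125518798828), (438.92559814453125, 84.35432434082031), 41.35261154174805) 0.010458545694221277
(391, 249, 75, 69)
```

View pics/w1.png

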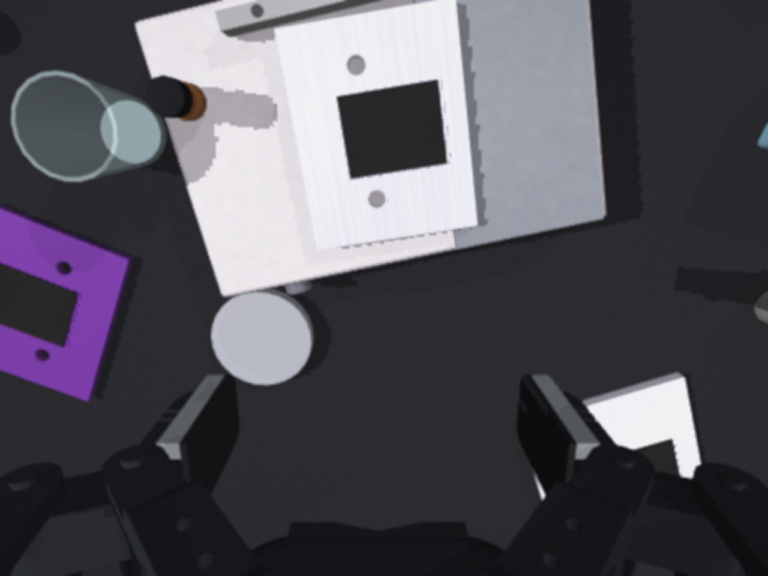

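Run:
```python
from h import *
f=dict(np.load("w1.npz")); save(f,"w1a.png",(85,0,245,100),5); save(f,"w1b.png",(140,100,300,205),5);save(f,"w1c.png",(260,60,420,165),5)
```

```text
(no output)
```

View pics/w1a.png

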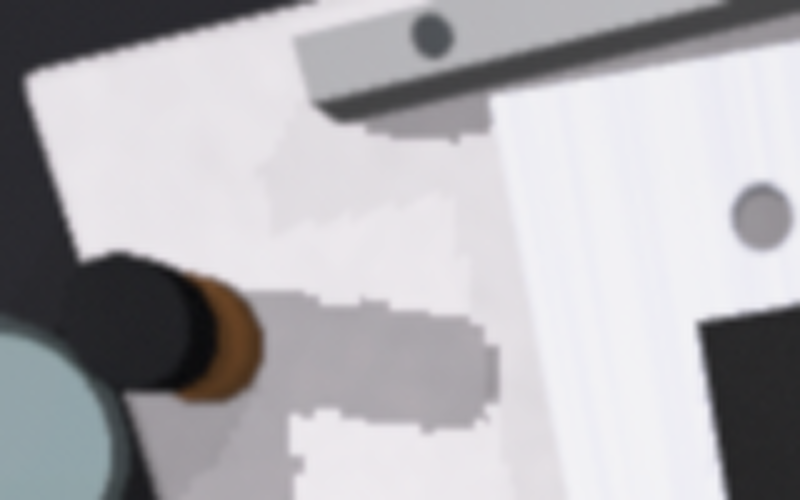

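View pics/w1b.png

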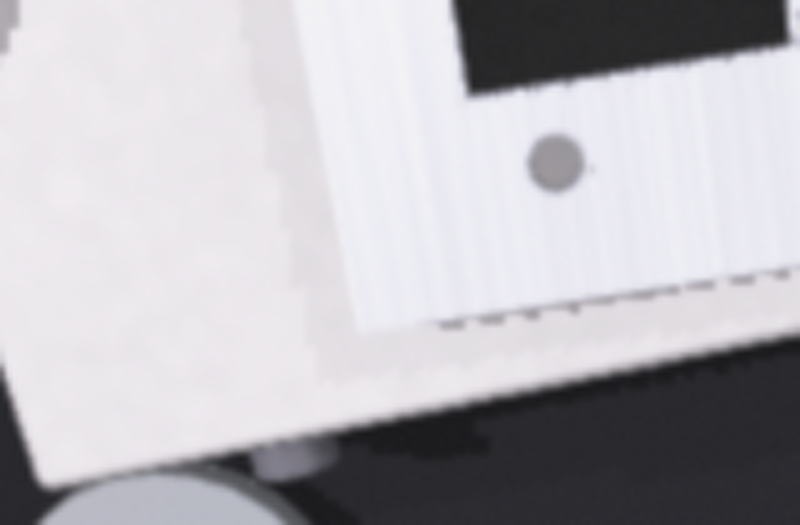

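View pics/w1c.png

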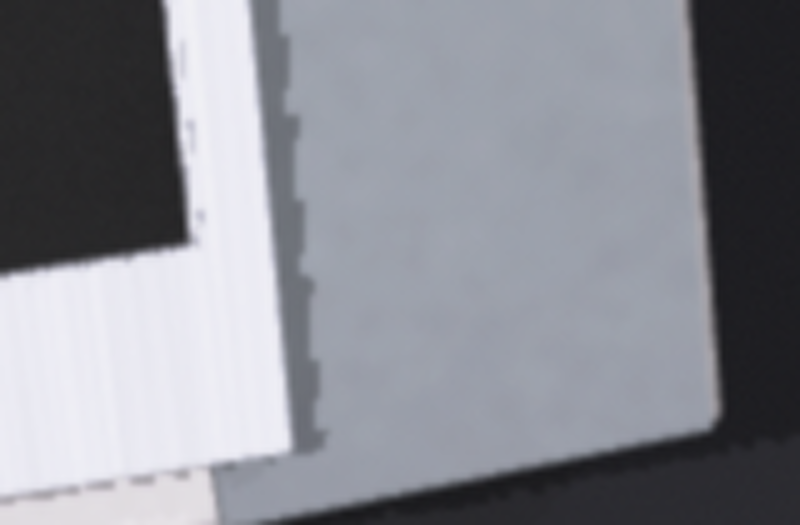

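The wrist picture shows the plate at (377,125), its holes at (356,65) and (377,199), and the fence end at (222,25). The vial is at (175,97) and the dish at (262,337). Next I'll fit shaker and plate poses to the corner pixels.

```bash
cat > fit.py <<'E'
from h import *
from scipy.optimize import least_squares
def world(p,q):
    c,s=np.cos(p[2]),np.sin(p[2]); q=np.asarray(q,float)/1000
    return np.stack([p[0]+c*q[:,0]-s*q[:,1],p[1]+s*q[:,0]+c*q[:,1],q[:,2]],-1)
def fit(f,q,px,p0):
    s=least_squares(lambda p:(proj(f,world(p,q))-px).ravel(),p0,loss="soft_l1")
    return s.x,np.round(proj(f,world(s.x,q))-px,1).tolist()
def rel(S,P):
    d=np.array(P[:2])-S[:2]; c,s=np.cos(S[2]),np.sin(S[2])
    return [1000*(c*d[0]+s*d[1]),1000*(-s*d[0]+c*d[1]),P[2]-S[2]]
E
python3 - <<'E'
from fit import *
f=dict(np.load("w1.npz"))
S,e=fit(f,[(-105,120,45),(100,120,45),(87.7,57,65),(75.7,57,65),(-102,-72,53)],np.array([(147.3,198.2),(89.8,15),(143.6,7.6),(147.6,20.4),(304.4,164)]),[.56,0,.2]);print(S,e)
P,e=fit(f,[(75,60,61),(-75,60,61),(-75,-60,61),(45,10,61),(-45,10,61)],np.array([(183,19),(212.4,166),(318.2,150.4),(237.6,43),(251.2,132.6)]),[.56,-.03,.2]);print(P,e)
print(rel(S,P))
np.savez("S.npz",S=S)
C=cloud(f)
for u,v in [(215,60),(270,140),(360,100),(160,12),(160,150)]: print(u,v,C[v-2:v+3,u-2:u+3].reshape(-1,3).mean(0).round(4))
E
```

```text
[0.56451226 0.00108858 0.22759569] [[0.6, 0.8], [-1.8, -1.2], [0.1, -0.5], [-0.2, 0.2], [0.7, 1.3]]
[ 0.56434682 -0.03231007  0.16964799] [[0.0, 0.0], [-0.8, 0.2], [0.0, -0.5], [0.2, 0.3], [0.3, -0.1]]
[np.float64(-7.69710522381817), np.float64(-32.50002480554876), np.float64(-0.05794770666226423)]
215 60 [0.591  0.0084 0.0614]
270 140 [ 0.5106 -0.0504  0.0612]
360 100 [ 0.5541 -0.1468  0.053 ]
160 12 [0.6331 0.0609 0.065 ]
160 150 [0.4951 0.0755 0.0455]
```

Run:
```python
from fit import *
f=dict(np.load("w1.npz")); s=r.read_state(); T=np.array(s["position"]); print(r.tip_reach,s["joint_pos"].round(3),s["ee_rot"],T)
C=cloud(f); Rt=cv2.Rodrigues(np.array(s["ee_rot"]))[0]
L=(C-T)@Rt
m=(f["range_z"]>0)&(L[...,2]<.1)&(L[...,2]>0.03)&(abs(L[...,1])<.07)
Q=L[m]; 
for sg in (1,-1):
    q=Q[Q[:,1]*sg>0]; k=q[q[:,2]>q[:,2].max()-.004]; print(len(q),q[:,2].max(),k.min(0).round(4),k.max(0).round(4), q.min(0).round(4),q.max(0).round(4))
S=np.load("S.npz")["S"]
# targets
for n,q in [("pre",(-100-11,-32.5)),("push",(-85.3,-32.5)),("st2pre",(0,-112)),("st2end",(0,-81))]:
    w=world(S,[(q[0],q[1],0)])[0]; print(n,w.round(4),((w-T)*100).round(2))
```

```text
0.0726 [ 0.044  0.444 -0.089  1.939  0.056  0.761 -1.641] [ 3.14120902e+00  1.07374112e-02 -1.63544654e-05] [ 0.4791185  -0.03844456  0.34394414]
2075 0.0596326369143136 [-0.0083  0.0352  0.0556] [0.0124 0.041  0.0596] [-0.0098  0.035   0.03  ] [0.0139 0.0497 0.0596]
2042 0.05995875687021717 [-0.0091 -0.0498  0.056 ] [ 0.0109 -0.049   0.06  ] [-0.0103 -0.0635  0.03  ] [ 0.0133 -0.0487  0.06  ]
pre [ 0.4637 -0.0556  0.    ] [ -1.54  -1.72 -34.39]
push [ 0.4887 -0.0498  0.    ] [  0.96  -1.14 -34.39]
st2pre [ 0.5898 -0.108   0.    ] [ 11.07  -6.96 -34.39]
st2end [ 0.5828 -0.0778  0.    ] [ 10.37  -3.94 -34.39]
```

```bash
python3 -m pendant '[{"jaw":8.5,"travel":[-1,-1,-3],"spin":6},{"jaw":8.5,"travel":[-1.5,-1.7,-6],"spin":12.6},{"jaw":8.5,"travel":[-1.5,-1.7,-9],"spin":12.6},{"jaw":8.5,"travel":[-1.5,-1.7,-9],"spin":12.6},{"jaw":8.5,"travel":[-1.5,-1.7,-9],"spin":12.6},{"jaw":8.5,"travel":[-1.5,-1.7,-9],"spin":12.6}]'
python3 - <<'E'
from h import *
print(r.read_state()["position"])
f=r.grab_frame("wrist"); np.savez("w2.npz",**f); save(f,"w2.png",None,1.5); s=r.read_state(); print(s["position"],s["ee_rot"],f["position"])
save(f,"w2a.png",(120,0,280,110),5);save(f,"w2b.png",(120,100,400,230),2.8)
E
```

```text
time: 3.9
position: [0.4651, -0.0554, 0.2551]
ee_rot: [3.121, 0.355, 0.003]
wrist_force: [-1.0, -0.9, -0.5]
gripper_width: 0.0847
[ 0.46508205 -0.05540224  0.25507384]
[ 0.46538134 -0.0553124   0.25547434] [3.12067022 0.35507273 0.00521126] [ 0.53709441 -0.03922678  0.32541   ]
```

View pics/w2.png

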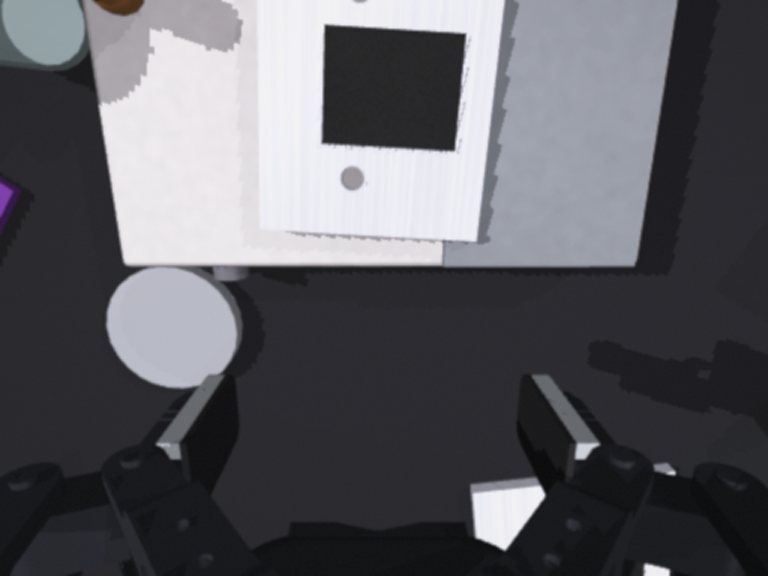

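View pics/w2a.png

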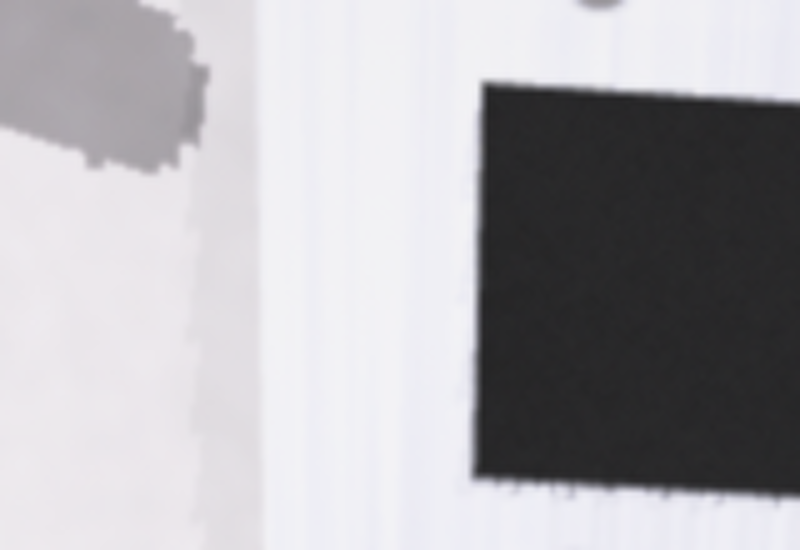

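View pics/w2b.png

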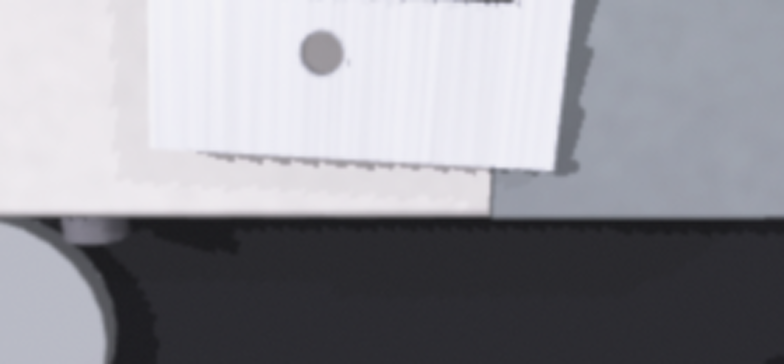

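Settled frame: plate near edge runs from (260,230) to (477,241), near hole (352,178), ledge step at (443,266). The tool is already square to the shaker. Refitting with this frame.

Run:
```python
from fit import *
f=dict(np.load("w2.npz"))
S0=np.load("S.npz")["S"]
S,e=fit(f,[(-105,120,45),(-102,-72,53),(-102,-183,53)],np.array([(82.7,176),(295.7,177.5),(424,177.3)]),S0);print(S0,S,e)
P,e=fit(f,[(-75,60,61),(-75,-60,61),(-45,10,61),(28,35,63),(-28,35,63)],np.array([(173.9,153.2),(317.5,160.7),(234.6,118.9),(216.8,17),(214.8,95.6)]),[.56,-.03,.2]);print(P,e)
print(rel(S,P)); np.savez("S.npz",S=S)
C=cloud(f);print([C[v,u].round(4) for u,v in[(200,130),(380,130),(100,120)]])
s=r.read_state();T=s["position"];R=cv2.Rodrigues(s["ee_rot"])[0];print("tool x yaw",np.arctan2(R[1,0],R[0,0]), "tool in shaker",rel(S,[T[0],T[1],0])[:2])
```

```text
[0.56451226 0.00108858 0.22759569] [ 5.65803238e-01 -1.19125817e-04  2.18741958e-01] [[-0.7, 0.3], [1.2, -0.7], [-0.2, 0.4]]
[ 0.56326934 -0.03799276  0.11176419] [[1.0, -2.3], [0.4, 6.5], [4.1, 2.2], [-1.9, -0.9], [-5.7, -0.1]]
[np.float64(-10.692158588741773), np.float64(-36.42129523547115), np.float64(-0.10697776851851998)]
[array([ 0.5035, -0.004 ,  0.0613]), array([ 0.5363, -0.1496,  0.0534]), array([0.4906, 0.0829, 0.0454])]
tool x yaw 0.22658923744298545 tool in shaker [np.float64(-110.00600713244047), np.float64(-32.08636346879616)]
```

Run:
```python
from fit import *
f=dict(np.load("w2.npz")); S=np.load("S.npz")["S"]
P,e=fit(f,[(-75,60,61),(-75,-60,61),(-45,10,61)],np.array([(173.9,153.2),(317.5,160.7),(234.6,118.9)]),[.56,-.03,.2]);print(P,e,rel(S,P))
```

```text
[ 0.56427233 -0.03190123  0.17499371] [[-0.4, -0.1], [-0.0, -0.3], [0.4, 0.4]] [np.float64(-8.391202906259045), np.float64(-30.692566383837534), np.float64(-0.0437482454273192)]
```

```bash
python3 -m pendant '[{"jaw":8.5,"travel":[0,0,-4],"spin":0},{"jaw":8.5,"travel":[0,0,-8],"spin":0},{"jaw":8.5,"travel":[0,0,-11.5],"spin":0},{"jaw":8.5,"travel":[0,0,-13],"spin":0},{"jaw":8.5,"travel":[0,0,-13.7],"spin":0},{"jaw":8.5,"travel":[0,0,-13.7],"spin":0},{"jaw":8.5,"travel":[0,0,-13.7],"spin":0},{"jaw":8.5,"travel":[0,0,-13.7],"spin":0}]'
python3 - <<'E'
from h import *
f=r.grab_frame("wrist"); save(f,"w3.png",None,1.5);
f=r.grab_frame("side"); save(f,"s3.png",(170,150,300,250),5)
s=r.read_state();print(s["position"],s["wrist_force"])
E
```

```text
time: 4.62
position: [0.4666, -0.0554, 0.1201]
ee_rot: [3.12, 0.355, 0.011]
wrist_force: [0.4, -0.4, 0.0]
gripper_width: 0.0845
[ 0.46626838 -0.05541549  0.1199405 ] [ 0.86455687  0.50314642 -0.96579125]
```

View pics/w3.png

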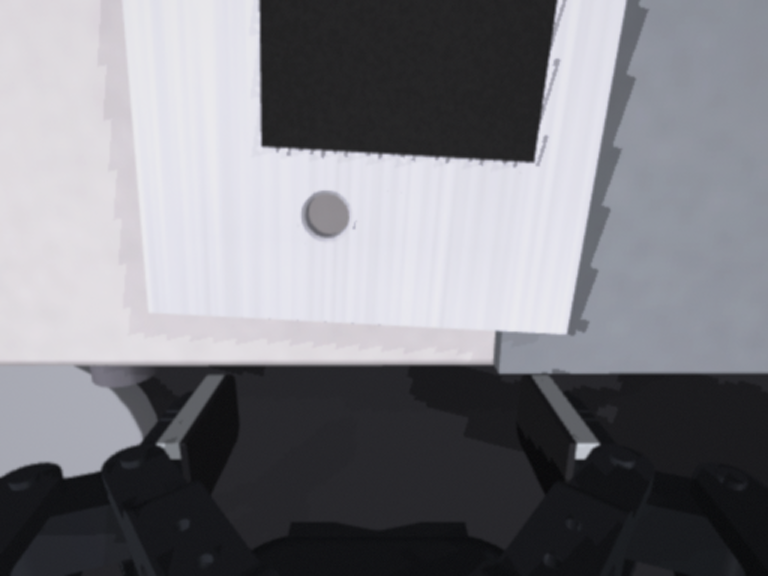

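View pics/s3.png

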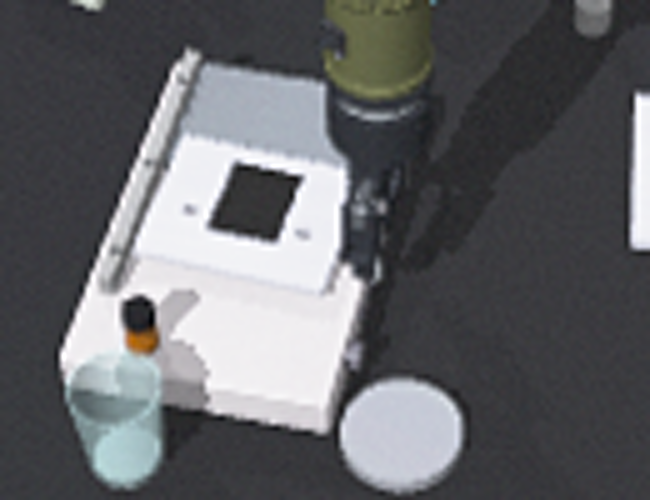

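```bash
python3 -m pendant '[{"jaw":8.5,"travel":[0,0,-0.4],"spin":0},{"jaw":8.5,"travel":[0,0,-0.4],"spin":0},{"jaw":8.5,"travel":[0.5,0.11,-0.4],"spin":0},{"jaw":8.5,"travel":[1.0,0.22,-0.4],"spin":0},{"jaw":8.5,"travel":[1.2,0.26,-0.4],"spin":0},{"jaw":8.5,"travel":[1.4,0.31,-0.4],"spin":0},{"jaw":8.5,"travel":[1.6,0.36,-0.4],"spin":0},{"jaw":8.5,"travel":[1.8,0.4,-0.4],"spin":0},{"jaw":8.5,"travel":[2.0,0.44,-0.4],"spin":0},{"jaw":8.5,"travel":[2.0,0.44,-0.4],"spin":0},{"jaw":8.5,"travel":[2.0,0.44,-0.4],"spin":0}]'
python3 - <<'E'
from h import *
f=r.grab_frame("wrist"); save(f,"w4.png",None,1.5);
f=r.grab_frame("side"); save(f,"s4.png",(170,150,300,250),5)
s=r.read_state();print(s["position"],s["wrist_force"])
E
```

```text
time: 5.63
position: [0.4859, -0.0515, 0.1159]
ee_rot: [3.12, 0.353, 0.008]
wrist_force: [-2.2, -1.0, 0.6]
gripper_width: 0.0849
[ 0.48590586 -0.05146391  0.11586361] [-3.24393624 -2.60497582  0.82144621]
```

View pics/w4.png

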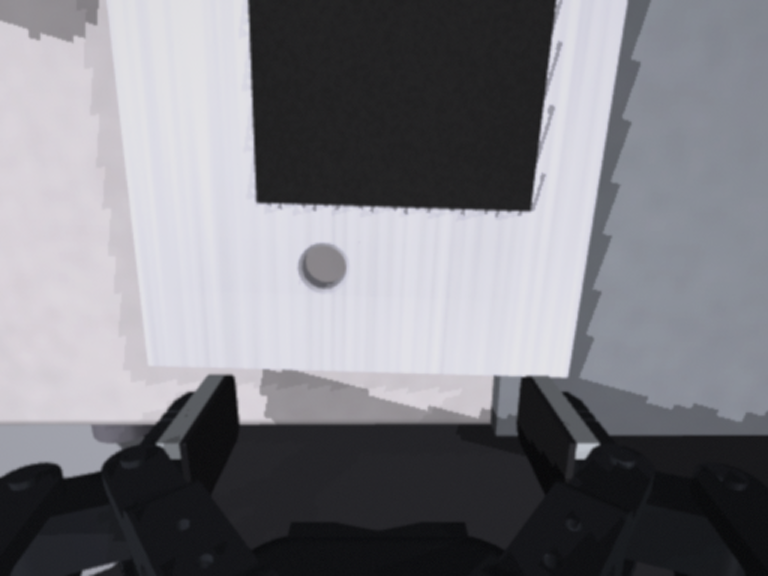

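View pics/s4.png

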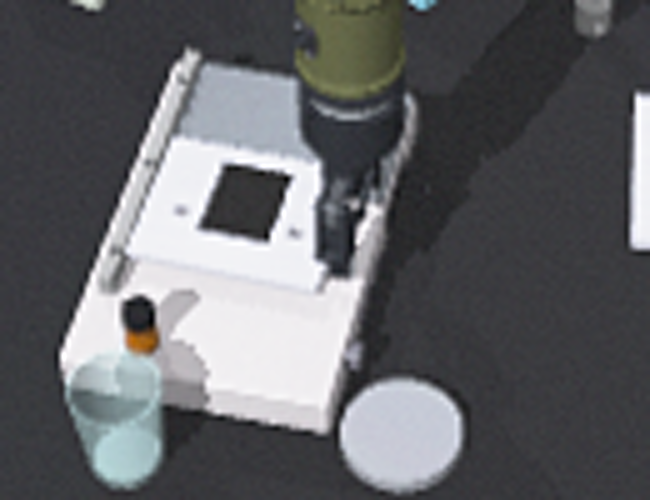

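The plate has moved towards the fence (side crop, far corner near (180,140)) and its near edge (150,366)–(570,376) in the wrist view is almost square. I'll keep pushing gently.

```bash
python3 -m pendant '[{"jaw":8.5,"travel":[0.1,0.02,0],"spin":0},{"jaw":8.5,"travel":[0.2,0.04,0],"spin":0},{"jaw":8.5,"travel":[0.3,0.07,0],"spin":0},{"jaw":8.5,"travel":[0.4,0.09,0],"spin":0},{"jaw":8.5,"travel":[0.4,0.09,0],"spin":0}]'
python3 -m pendant '[{"jaw":8.5,"travel":[0.1,0.02,0],"spin":0},{"jaw":8.5,"travel":[0.2,0.04,0],"spin":0},{"jaw":8.5,"travel":[0.3,0.07,0],"spin":0},{"jaw":8.5,"travel":[0.3,0.07,0],"spin":0}]'
python3 - <<'E'
from h import *
f=r.grab_frame("wrist"); save(f,"w5.png",None,1.5);
f=r.grab_frame("side"); save(f,"s5.png",(170,150,300,250),5)
s=r.read_state();print(s["position"],s["wrist_force"])
E
```

```text
time: 6.15
position: [0.4892, -0.0513, 0.1158]
ee_rot: [3.119, 0.352, 0.006]
wrist_force: [-3.4, -3.8, 1.5]
gripper_width: 0.085
time: 6.48
position: [0.4896, -0.0512, 0.1157]
ee_rot: [3.119, 0.351, -0.004]
wrist_force: [-7.3, -2.6, 3.5]
gripper_width: 0.085
[ 0.48964572 -0.05126648  0.11568952] [-7.37022246 -3.62308415  3.58011965]
```

View pics/w5.png

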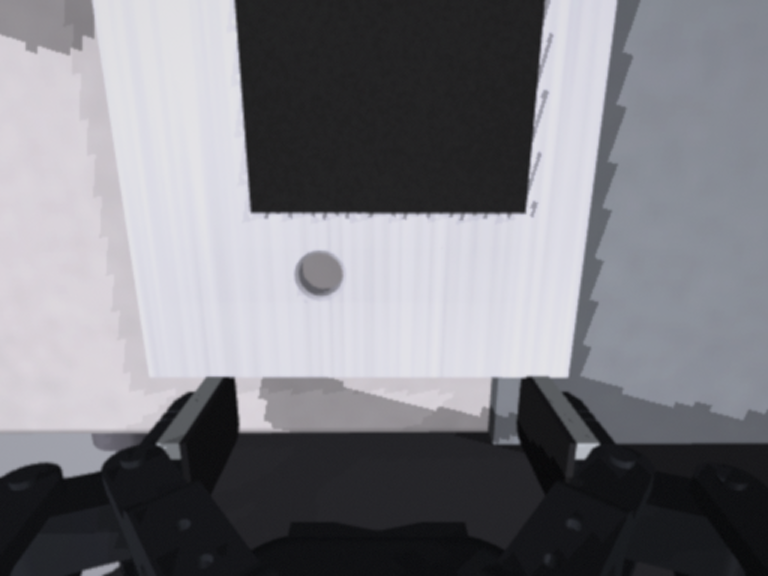

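View pics/s5.png

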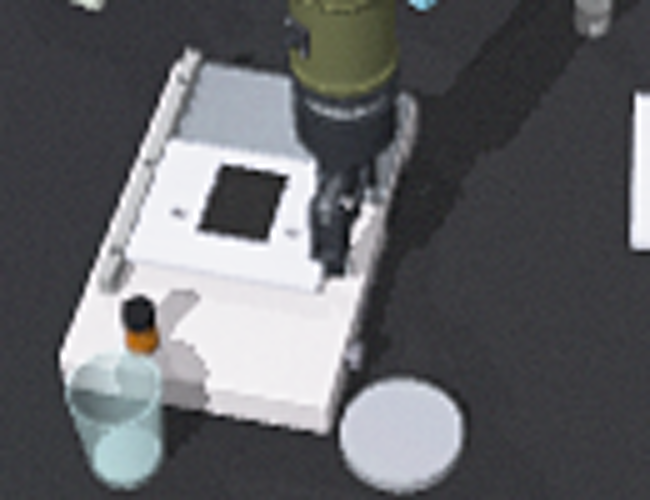

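Near edge is now level at row 377, both fingers bear on it, and force has risen to 7–8 N with no further advance, so it is against the fence. One more short press to confirm, then back off and up.

```bash
python3 -m pendant '[{"jaw":8.5,"travel":[0.4,0.09,0],"spin":0},{"jaw":8.5,"travel":[0.5,0.11,0],"spin":0},{"jaw":8.5,"travel":[0.5,0.11,0],"spin":0}]'
python3 -m pendant '[{"jaw":8.5,"travel":[-1.0,-0.22,0],"spin":0},{"jaw":8.5,"travel":[-2.0,-0.44,0],"spin":0},{"jaw":8.5,"travel":[-2.0,-0.44,3],"spin":0},{"jaw":8.5,"travel":[-2.0,-0.44,7],"spin":0},{"jaw":8.5,"travel":[-2.0,-0.44,11],"spin":0},{"jaw":8.5,"travel":[-2.0,-0.44,14],"spin":0},{"jaw":8.5,"travel":[-2.0,-0.44,14],"spin":0},{"jaw":8.5,"travel":[-2.0,-0.44,14],"spin":0},{"jaw":8.5,"travel":[-2.0,-0.44,14],"spin":0}]'
python3 - <<'E'
from fit import *
f=r.grab_frame("wrist"); save(f,"w6.png",None,1.5); np.savez("w6.npz",**f)
s=r.read_state();T=s["position"];R=cv2.Rodrigues(s["ee_rot"])[0];print(T,s["ee_rot"],"yaw",np.arctan2(R[1,0],R[0,0]),s["joint_pos"])
S=np.load("S.npz")["S"]; S[2]=.2255
for n,q in [("st2pre",(0,-116)),("st2end",(0,-81))]:
    w=world(S,[(q[0],q[1],0)])[0]; print(n,w.round(4),((w-T)*100).round(2))
E
```

```text
time: 6.83
position: [0.4903, -0.0511, 0.1155]
ee_rot: [3.118, 0.35, -0.019]
wrist_force: [-10.3, -3.0, 6.7]
gripper_width: 0.085
time: 7.58
position: [0.4712, -0.0549, 0.2556]
ee_rot: [3.118, 0.352, -0.016]
wrist_force: [-0.6, 0.0, -0.8]
gripper_width: 0.0848
[ 0.47057663 -0.05498897  0.25497042] [ 3.11855621  0.35201719 -0.01895463] yaw 0.22479382981344903 [ 0.10062364  0.58033986 -0.13102018  2.05608534  0.1520343   0.52585138
 -1.48773958]
st2pre [ 0.5917 -0.1132  0.    ] [ 12.12  -5.82 -25.5 ]
st2end [ 0.5839 -0.0791  0.    ] [ 11.33  -2.41 -25.5 ]
```

View pics/w6.png

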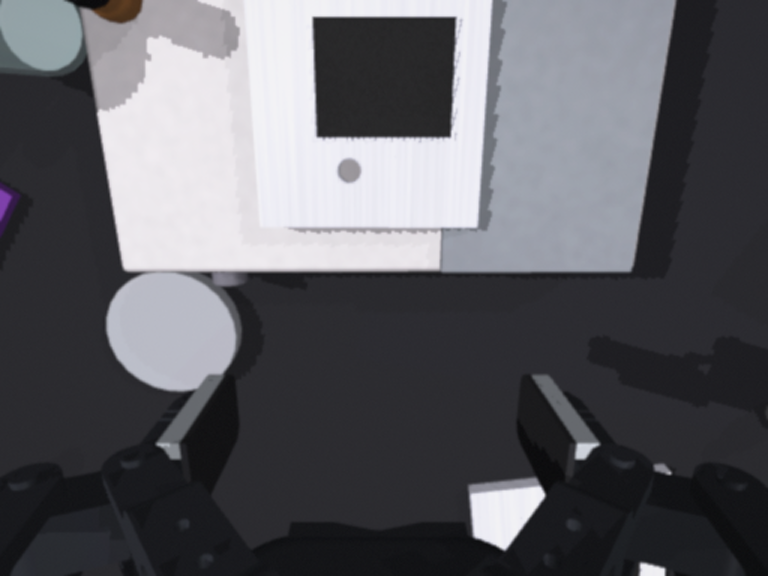

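```bash
python3 -m pendant '[{"jaw":8.5,"travel":[2,-1,0],"spin":7},{"jaw":8.5,"travel":[4,-2,0],"spin":14},{"jaw":8.5,"travel":[6,-3,0],"spin":21},{"jaw":8.5,"travel":[8,-4,0],"spin":28},{"jaw":8.5,"travel":[10,-5,0],"spin":35},{"jaw":8.5,"travel":[12.1,-5.8,0],"spin":42},{"jaw":8.5,"travel":[12.1,-5.8,0],"spin":49},{"jaw":8.5,"travel":[12.1,-5.8,0],"spin":56},{"jaw":8.5,"travel":[12.1,-5.8,0],"spin":63},{"jaw":8.5,"travel":[12.1,-5.8,0],"spin":70},{"jaw":8.5,"travel":[12.1,-5.8,0],"spin":77},{"jaw":8.5,"travel":[12.1,-5.8,0],"spin":84},{"jaw":8.5,"travel":[12.1,-5.8,0],"spin":90},{"jaw":8.5,"travel":[12.1,-5.8,0],"spin":90},{"jaw":8.5,"travel":[12.1,-5.8,0],"spin":90},{"jaw":8.5,"travel":[12.1,-5.8,0],"spin":90},{"jaw":8.5,"travel":[12.1,-5.8,0],"spin":90}]'
cat > st.py <<'E'
from fit import *
def st():
    s=r.read_state();T=s["position"];R=cv2.Rodrigues(s["ee_rot"])[0]
    S=np.load("S.npz")["S"]; S[2]=.2255
    print("T",T.round(4),"toolx yaw-S",round(np.arctan2(R[1,0],R[0,0])-S[2],4),"toolz",R[:,2].round(4),"tooly z",R[2,1].round(4),"in shaker",np.round(rel(S,[T[0],T[1],0])[:2],1),"F",s["wrist_force"].round(1),"t",s["time"])
E
python3 - <<'E'
from st import *
f=r.grab_frame("wrist"); save(f,"w7.png",None,1.5); np.savez("w7.npz",**f); st()
E
```

```text
time: 9.05
position: [0.5915, -0.1128, 0.2544]
ee_rot: [1.954, 2.447, -0.01]
wrist_force: [0.2, -0.2, -0.5]
gripper_width: 0.0852
T [ 0.5916 -0.1128  0.2547] toolx yaw-S 1.569 toolz [ 0.0041 -0.0117 -0.9999] tooly z 0.0014 in shaker [-1.000e-01 -1.156e+02] F [-0.3  0.1 -0.3] t 9.1
```

View pics/w7.png

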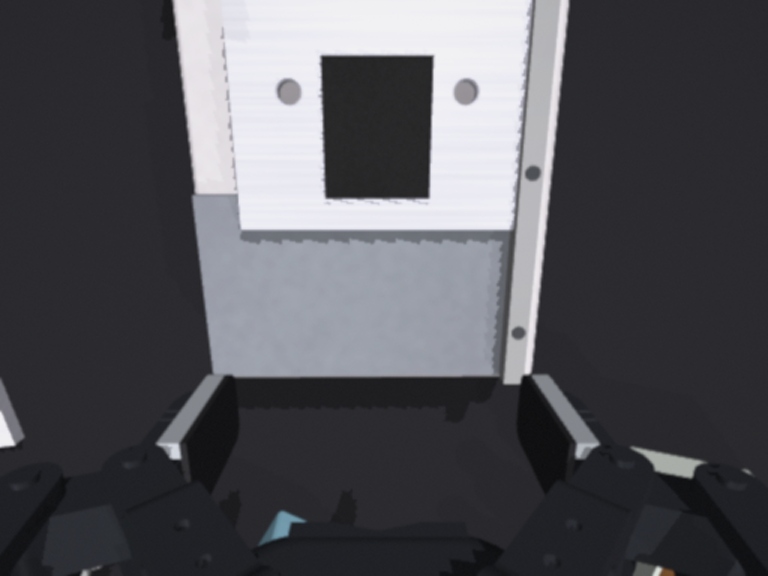

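Wrist view: plate square, its right edge level at row 230 (241–513), holes at (289,91) and (465,91), far edge along the fence at x≈520, ledge step at row 194. I'll descend on the ledge behind it.

```bash
python3 -m pendant '[{"jaw":8.5,"travel":[0,0,-4],"spin":0},{"jaw":8.5,"travel":[0,0,-8],"spin":0},{"jaw":8.5,"travel":[0,0,-11],"spin":0},{"jaw":8.5,"travel":[0,0,-12.5],"spin":0},{"jaw":8.5,"travel":[0,0,-13.2],"spin":0},{"jaw":8.5,"travel":[0,0,-13.6],"spin":0},{"jaw":8.5,"travel":[0,0,-13.6],"spin":0},{"jaw":8.5,"travel":[0,0,-13.6],"spin":0}]'
python3 - <<'E'
from st import *
f=r.grab_frame("wrist"); save(f,"w8.png",None,1.5); st()
f=r.grab_frame("scene"); save(f,"c8.png",(200,170,360,280),5)
E
```

```text
time: 9.77
position: [0.5924, -0.1127, 0.1198]
ee_rot: [1.952, 2.446, -0.008]
wrist_force: [-0.1, -0.4, -0.5]
gripper_width: 0.0849
T [ 0.5925 -0.1128  0.1201] toolx yaw-S 1.5687 toolz [ 0.0068 -0.0119 -0.9999] tooly z 0.004 in shaker [   0.9 -115.8] F [-0.3 -0.  -0.6] t 9.8167
```

View pics/w8.png

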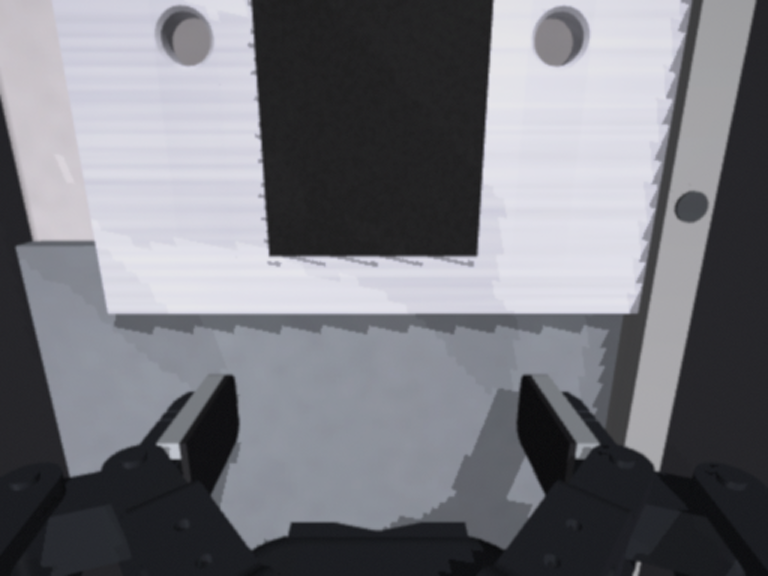

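View pics/c8.png

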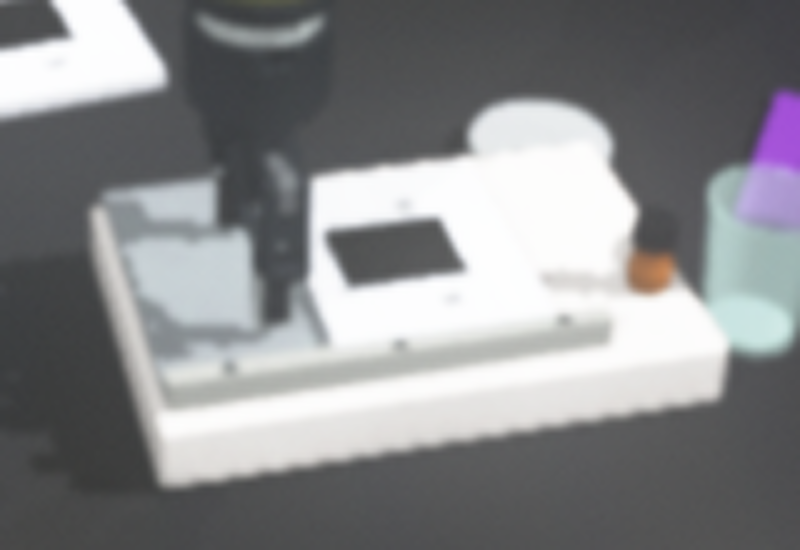

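```bash
python3 -m pendant '[{"jaw":8.5,"travel":[0,0,-0.35],"spin":0},{"jaw":8.5,"travel":[0,0,-0.35],"spin":0},{"jaw":8.5,"travel":[-0.11,0.5,-0.35],"spin":0},{"jaw":8.5,"travel":[-0.22,0.97,-0.35],"spin":0},{"jaw":8.5,"travel":[-0.27,1.17,-0.35],"spin":0},{"jaw":8.5,"travel":[-0.31,1.36,-0.35],"spin":0},{"jaw":8.5,"travel":[-0.36,1.56,-0.35],"spin":0},{"jaw":8.5,"travel":[-0.4,1.75,-0.35],"spin":0},{"jaw":8.5,"travel":[-0.45,1.95,-0.35],"spin":0},{"jaw":8.5,"travel":[-0.49,2.14,-0.35],"spin":0},{"jaw":8.5,"travel":[-0.54,2.34,-0.35],"spin":0},{"jaw":8.5,"travel":[-0.58,2.53,-0.35],"spin":0},{"jaw":8.5,"travel":[-0.58,2.53,-0.35],"spin":0},{"jaw":8.5,"travel":[-0.58,2.53,-0.35],"spin":0}]'
python3 - <<'E'
from st import *
f=r.grab_frame("wrist"); save(f,"w9.png",None,1.5); st()
E
```

```text
time: 11.03
position: [0.5865, -0.0871, 0.1165]
ee_rot: [1.952, 2.446, -0.008]
wrist_force: [0.1, -0.1, -0.7]
gripper_width: 0.0848
T [ 0.5866 -0.0871  0.1166] toolx yaw-S 1.5689 toolz [ 0.0065 -0.0113 -0.9999] tooly z 0.0039 in shaker [  0.8 -89.5] F [-0.   0.2  0.5] t 11.0833
```

View pics/w9.png

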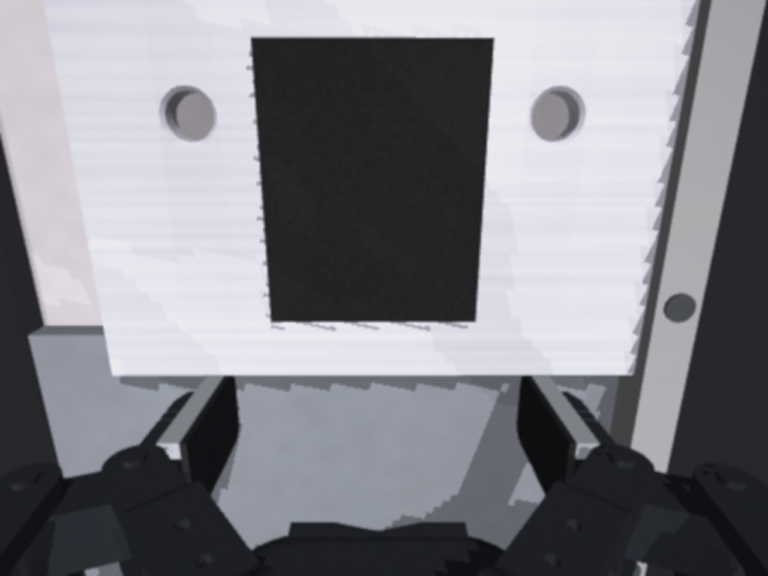

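```bash
cat >> st.py <<'E'
def ray(f,u,v,z):
    R=np.array(f["rotation"]); R=R if R.shape==(3,3) else cv2.Rodrigues(R)[0]; K=f["mtx"]
    d=R@np.array([(u-K[0,2])/K[0,0],-(v-K[1,2])/K[1,1],-1]); c=np.array(f["position"])
    S=np.load("S.npz")["S"]; S[2]=.2255
    w=c+d*(z-c[2])/d[2]; return np.round(rel(S,[w[0],w[1],0])[:2],1)
E
python3 - <<'E'
from st import *
f=r.grab_frame("wrist")
for n,u,v,z in [("ledge",33,335,.053),("ledge",95,335,.053),("nr corner",112,375,.061),("fr",634,375,.061),("hole n",188,113,.061),("hole f",558,113,.061),("fence face top",642,420,.065)]: print(n,ray(f,u/1.5,v/1.5,z))
E
```

```text
ledge [-101.3  -70.3]
ledge [-82.9 -70.4]
nr corner [-75.2 -79.5]
fr [ 75.3 -80.1]
hole n [-44.9  -8.8]
hole f [45.4 -9. ]
fence face top [ 77.5 -92.4]
```

About 10–11 mm still to go (holes at y≈-10.5 once corrected by the ledge reference). Creeping on.

```bash
python3 -m pendant '[{"jaw":8.5,"travel":[-0.02,0.1,0],"spin":0},{"jaw":8.5,"travel":[-0.04,0.2,0],"spin":0},{"jaw":8.5,"travel":[-0.07,0.3,0],"spin":0},{"jaw":8.5,"travel":[-0.09,0.4,0],"spin":0},{"jaw":8.5,"travel":[-0.11,0.5,0],"spin":0},{"jaw":8.5,"travel":[-0.13,0.6,0],"spin":0},{"jaw":8.5,"travel":[-0.16,0.7,0],"spin":0},{"jaw":8.5,"travel":[-0.17,0.75,0],"spin":0},{"jaw":8.5,"travel":[-0.18,0.8,0],"spin":0},{"jaw":8.5,"travel":[-0.18,0.8,0],"spin":0}]'
python3 - <<'E'
from st import *
f=r.grab_frame("wrist"); save(f,"w10.png",None,1.5); st()
E
```

```text
time: 11.97
position: [0.5847, -0.078, 0.1166]
ee_rot: [1.952, 2.448, -0.006]
wrist_force: [0.4, -0.4, 0.4]
gripper_width: 0.0851
T [ 0.5847 -0.0783  0.1165] toolx yaw-S 1.5696 toolz [ 0.0065 -0.0102 -0.9999] tooly z 0.004 in shaker [  0.9 -80.4] F [-0.1 -0.8 -0.7] t 12.0167
```

View pics/w10.png

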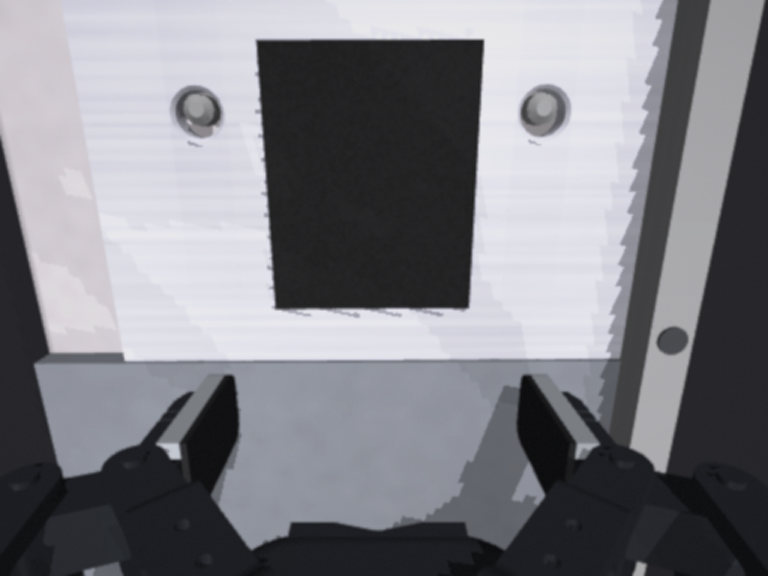

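The plate has dropped. The pins show inside both holes at (199,108) and (543,108), and the right edge at row 359 is level with the ledge edge. Retract straight up and check.

```bash
python3 -m pendant '[{"jaw":8.5,"travel":[0.05,-0.2,1],"spin":0},{"jaw":8.5,"travel":[0.1,-0.4,4],"spin":0},{"jaw":8.5,"travel":[0.1,-0.4,8],"spin":0},{"jaw":8.5,"travel":[0.1,-0.4,12],"spin":0},{"jaw":8.5,"travel":[0.1,-0.4,14],"spin":0},{"jaw":8.5,"travel":[0.1,-0.4,14],"spin":0},{"jaw":8.5,"travel":[0.1,-0.4,14],"spin":0},{"jaw":8.5,"travel":[0.1,-0.4,14],"spin":0},{"jaw":8.5,"travel":[0.1,-0.4,14],"spin":0}]'
python3 - <<'E'
from st import *
f=r.grab_frame("wrist"); save(f,"w11.png",(60,0,400,260),2.3); st()
C=cloud(f); z=C[...,2]
import sys
S=np.load("S.npz")["S"]; S[2]=.2255
def med(x,y,zz):
    u,v=proj(f,world(S,[(x,y,zz)]))[0].round().astype(int); 
    return (u,v,np.median(z[v-3:v+4,u-3:u+4]).round(4)) if 3<v<380 and 3<u<508 else (u,v)
for q in [(-60,-60,53),(60,-60,53),(-60,-15,53),(60,-15,53),(-60,30,53),(60,30,53),(0,-100,53),(-50,-120,53),(-95,-20,45)]: print(q,med(*q))
g=r.grab_frame("side"); save(g,"s11.png",(170,150,300,250),5)
E
```

```text
time: 12.77
position: [0.5847, -0.0825, 0.2553]
ee_rot: [1.953, 2.449, -0.009]
wrist_force: [-0.1, 0.2, -0.4]
gripper_width: 0.085
T [ 0.5848 -0.0824  0.2552] toolx yaw-S 1.5698 toolz [ 0.0035 -0.0101 -0.9999] tooly z 0.0012 in shaker [  0.1 -84.5] F [-0.7  0.3 -0.3] t 12.8167
(-60, -60, 53) (np.int64(181), np.int64(155), np.float64(0.0532))
(60, -60, 53) (np.int64(321), np.int64(155), np.float64(0.0534))
(-60, -15, 53) (np.int64(177), np.int64(100), np.float64(0.0532))
(60, -15, 53) (np.int64(325), np.int64(100), np.float64(0.0534))
(-60, 30, 53) (np.int64(173), np.int64(39), np.float64(0.0533))
(60, 30, 53) (np.int64(329), np.int64(39), np.float64(0.0535))
(0, -100, 53) (np.int64(251), np.int64(199), np.float64(0.0532))
(-50, -120, 53) (np.int64(196), np.int64(220), np.float64(0.0529))
(-95, -20, 45) (np.int64(138), np.int64(106), np.float64(0.045))
```

View pics/w11.png

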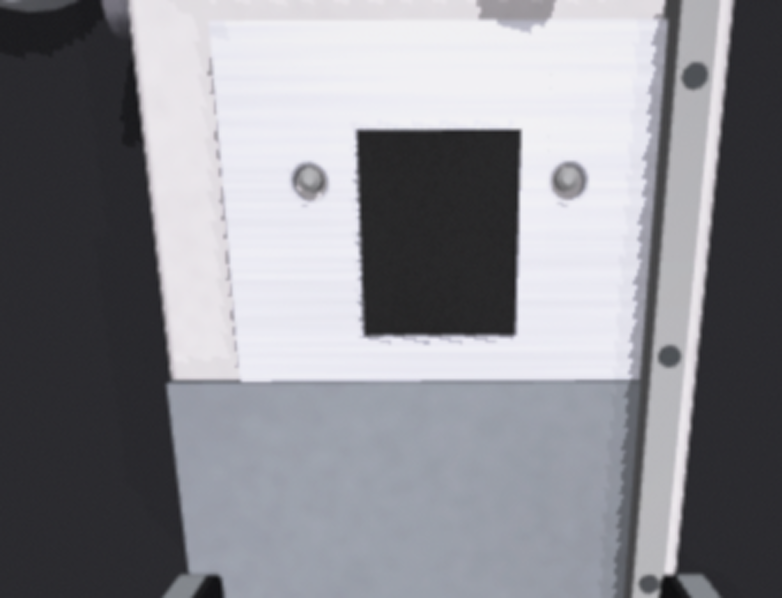

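View pics/s11.png

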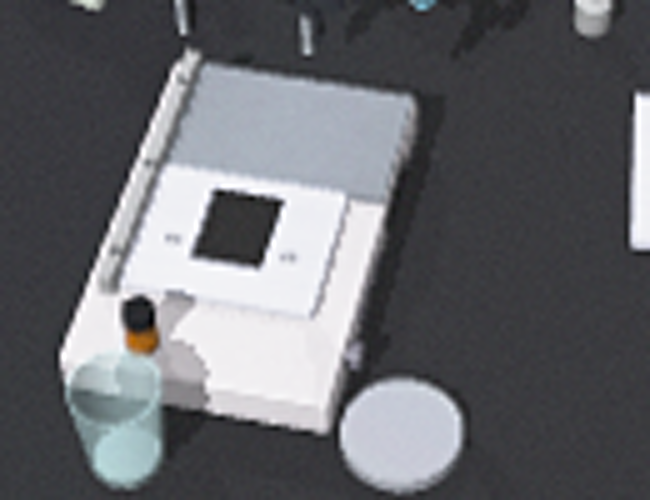

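Both pins stand in the holes at (309,180) and (569,180). The plate's top reads 53.2–53.5 mm at six points, level with the ledge at 52.9–53.2 mm. The vial, beaker and dish are where they were, and the arm is clear.

```bash
python3 -c "
from workcell import r
print(r.hand_in())"
```

```text
the job is handed in; nothing more can be done
None
```

The plate is home: both holes are over their pins, and it lies flat on the lower deck, level with the ledge. I handed the job in at about 13 s of the 61 s.

**What I did:** I used the smaller of the two white plates, the one on the shaker. It measured about 149 x 125 mm, against 198 x 175 mm for the white one on the bench. With two open fingertips spread along its near edge I pushed it square against the fence. Then I turned the gripper 90° and pushed along its right edge until it dropped onto the pins.

**Last checks:**
- **Holes:** both pins were visible inside their holes, and the right edge lined up with the ledge.
- **Height and level:** six points on the plate's top read 53.2–53.5 mm; the ledge read 52.9–53.2 mm.
- **Forces:** the wrist force stayed at about 13 N or less in the readings taken after each move.
- **Bystanders:** the vial, beaker and dish looked unmoved in the last side view. I did not check the others again, but the arm did not go near them at low height.
- **Arm:** it was about 14 cm above the pushing height and touching nothing.

**What disagreed:**
- **Pad fit:** one fit using the rubber pad's corners gave inconsistent results, so I left the pad out.
- **Shaker pose:** the estimates from different views differed by 1–2 mm, so I used the ledge edge as the local reference for the last push.

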